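# Register a baking stone in its frame and hold it tight with the spacer

## Robot

A 7-joint arm with a two-finger parallel gripper is mounted at the origin on a cart in front of the work surface, level with it; the furniture and walls round the work are solid. World frame = base frame: x ahead of the robot, y to its left, z up, the work surface at z = 0. Lengths are in m, angles in degrees, forces in N, time in s.
With the tool pointing down it reaches from about 0.4 to 0.9 m from the base axis. Payload 5.6 kg.
Tool frame: the origin (TCP) lies midway between the tips of the shut fingers; the grasp point (between the pads) lies 19 mm behind it (r.grip_point_offset is the distance from the TCP to the grasp point, in m); z points along the fingers, y is the direction in which the jaws open and shut (so a half turn about z gives the same grasp; the last joint's range is limited). The gripper opens to 92 mm and grips with 3 to 60 N. Pads are 20 mm wide; open, the fingers measure 128 mm over their backs; the gripper's body (75 mm by 189 mm) begins 69 mm behind the grasp point.
Start: joints at [-78.209, 26.786, -0.665, 91.828, 0.344, 61.387, -3.226], TCP at [0.16, 0.63, 0.215] pointing down, gripper open.
Joint ranges: [-144.91, 144.91], [-17.63, 115.5], [-89.93, 88.59], [15.96, 139.68], [-74.01, 254.01], [8.47, 105.57], [-167.45, 167.45]. Speed limits (degrees/s): [147.25, 147.25, 180, 180, 180, 180, 180].

## Interface

Orientations are given as a 3x3 rotation matrix whose columns are the frame's x, y, z axes.
In Python, from station import r, vision gives the robot as it stands.
- The arm moves only by the tool jog_arm, never from a script. Its argument "plan" is text: rows parted by semicolons, each of 6 numbers parted by spaces: the shift along the tool's x, y, z each as a share of 120 mm, from -1 to 1, then the turn, a rotation vector about the tool's x, y, z each as a share of pi rad, from -1 to 1. In form: dx dy dz rx ry rz; .... A call has 1 to 12 rows; each row shifts and turns the pose as measured when the row begins, along the tool's axes as they then stand; what a row does not reach is not made up. A row lasts 1/10 s, in which the tool goes at most 50 mm and 8.59 degrees, less where a joint would pass 70% of its speed; a pose out of reach is approached as far as the arm can. A call with a number of a shift or a turn outside -1 to 1 is refused whole. A call with a gripper value outside its range is refused whole. "gripper" is the closure in counts, from 0 (fully open) to 255 (shut), set as the call begins (left out, the last holds). The fingers move at their own pace and stop on an object; "grip_force" is the grip in N (left out, the last holds). Time passes only in rows, so rows that do not move let the fingers close. It gives the time, the measured TCP pose, the force and the opening at its end, in the units of the state.
- r.sense(): the state, without advancing time (a new reading comes with each control period).
- vision.grab_frame(name): name is "scene" or "top" or "wrist"; returns the picture (480x640x3 uint8, blue, green, red); there is no depth.
- vision.calibration(name): a dict with "intrinsics" (3x3 intrinsics, pixels), "k1" (the pictures are not rectified: a ray, as slopes to the right and down, at radius r is drawn at 1 + k1 r^2 times it, then the intrinsics apply), "R" (3x3) and "t" (3): a world point X has camera coordinates R X + t. Camera axes: x right, y down, z forward; pixel columns grow to the right and rows downward; lengths in m; the calibration is good to about 2 mm. A picture is of the moment at which its call begins: read the wrist's pose just before it. calibration takes no time and is no camera call; for the wrist camera it gives the pose at the moment of the call.
- r.job_done(): hands the job in, once; it reports no verdict.
The state is a dict: "t": time; "qpos": joint angles; "joint_vel": joint speeds; "joint_efforts": joint torques, N m; "tcp_pos": TCP position; "tcp_rot": TCP orientation; "force": force on the tool from outside, world axes, zero at the start; "ft_torque": the same for the moment, N m; "width": opening from 0.0 (shut) to 1.0 (fully open).
Only numpy, scipy, OpenCV 4.12 (cv2) and the standard library are available. Lean on these libraries where they do the work, as an engineer would, in place of code of your own. Each camera call takes 0.05 s, during which the arm holds its last target.

## Task

The baking stone lies loose in its wooden frame on the table: first push it fully home, flat on the board, flush against both the back rail and the side stop. Then take the upright wooden spacer and slide it straight down to the board, squarely in the middle of the gap between the stone's front edge and whichever of the two front blocks leaves enough room for it. Finish without letting go: keep gripping the spacer and pressing it firmly, but without brute force, against the stone so that the stone stays clamped tight on the back rail while a colleague tightens the frame; leave the other things on the table alone.

Things in the scene. Friction and masses are not known exactly. Their poses are not given: they have to be found in the camera images.
- frame: Fixed wooden frame on the table. Board 210 (x) x 280 (y) x 12 mm thick, from x -125 to +85 mm and y -125 to +155 mm in its own axes. Origin on the board's underside, straight below the middle of the stone when the stone is home; x points to the back rail, y away from the side stop (to the left seen from the robot), z up. Board top at z +12 mm. The open side at +y and the 75 mm wide opening between the two front blocks give access to the stone's edges.
- back_rail: Rail along the far edge of the frame's board, 236 mm long, 22 mm wide, 26 mm high above the board. Origin at the foot of its inner face (frame x = +60 mm), near the middle of its length; axes as the frame's.
- side_stop: Stop rail at the right-hand (-y) edge of the board, 110 mm long, 22 mm wide, 26 mm high above the board. Origin at the foot of the middle of its inner face (frame y = -100 mm); axes as the frame's.
- stone: Plain baking stone (flat tile) 120 (x) x 200 (y) x 20 mm thick, about 0.6 kg, loose on the board. Origin at the centre of its underside, axes along its edges, z up. It starts 7 to 12 mm short of the back rail, 10 to 35 mm off the side stop and up to 2 degrees askew. Home: its origin is over the frame's origin, 12 mm up, axes parallel. Sliding friction on the board takes up to about 8 N.
- thin_block: Front block, 25 mm deep (x) x 60 (y) x 20 mm high, fixed on the board at the front left or front right (swapped with the thick block from run to run). Leaves a 30 mm gap to the stone when the stone is home: the spacer fits here. Origin at the foot of the middle of its front (robot-side) face, 115 mm before the frame's origin and 67.5 mm to its left or right; axes as the frame's, so its inner face is at its own x = +25 mm.
- thick_block: The other front block, 39 mm deep (x) x 60 (y) x 20 mm high, fixed. Leaves only a 16 mm gap to the stone when home: too narrow for the spacer. Origin as for the thin block; inner face at its own x = +39 mm.
- spacer: Loose plain wooden block standing upright on the table to the right of the frame: 22 mm thick (x) x 50 mm long (y) x 75 mm high (z), 60 g. Origin at the centre of its underside, z up. In the gap its thickness lies along the frame's x; the stone's top and the blocks' tops reach 20 mm up from its foot, so grip it by its upper 45 mm. Pressing it on the stone with about 15 N (at least 12, well under 50) is right.
- timer: Bystander: round white kitchen timer with a knob, 66 mm wide, 46 mm high, loose. Origin centre of underside.
- pastry_brush: Bystander: pastry brush 205 mm long, lying in front of the frame, loose.
- wooden_spoon: Bystander: wooden spoon 308 mm long, lying to the left of the frame, loose.
Things that resemble listed ones, but are neither listed nor needed, are in the scene too. Leave any blue look-alike of the spacer alone.

How it is judged:
By the outcome, as a careful person would: the job done as asked, in the order asked, and still so for the second after the job is handed in, while the arm keeps its last pose, push and grip.
It also fails if it takes over 72 s, if anything falls off the work surface, if the arm or the gripper's body presses on something with over 40 N, if the wrist force passes 120 N, or if a joint passes its speed limit or range.

## Working session

There is one attempt and no reset: what is moved stays moved. The work goes in short steps, Python scripts to look and compute and a tool call to move; the robot and the scene stay as the last step left them, time stands still between calls to the robot, and variables do not carry over. Pictures are saved under pics/ and viewed, and the job is handed in when it is done.

Besides the shell and the picture viewer there is one more tool, called after "Request:" by a JSON object that holds its "api" and its "payload", one argument or row to a line. jog_arm: Moves the arm, as the interface text tells. Shift numbers are shares of 120 mm and turn numbers shares of pi rad, none past 1 either way. Its arguments: {"type":"object","properties":{"plan":{"type":"string"},"gripper":{"type":"number"},"grip_force":{"type":"number"}},"required":["plan"]}

```bash
ls; mkdir -p pics; python3 - <<'E'
from station import r, vision
import cv2
for n in ("scene","top"):
    cv2.imwrite(f"pics/{n}0.png",vision.grab_frame(n))
    c=vision.calibration(n);print(n,c)
s=r.sense();print(s)
E
```

```text
pics
scene {'intrinsics': array([[456.79119786,   0.        , 314.45244212],
       [  0.        , 456.79119786, 241.96254953],
       [  0.        ,   0.        ,   1.        ]]), 'k1': -0.048884524122525065, 'R': array([[ 0.76894254, -0.63928134, -0.00683631],
       [-0.30625711, -0.35894473, -0.8816832 ],
       [ 0.56118976,  0.68005739, -0.47179233]]), 't': array([-0.38761203,  0.23156507,  0.71182132])}
top {'intrinsics': array([[487.42841249,   0.        , 318.35199429],
       [  0.        , 487.42841249, 227.23918001],
       [  0.        ,   0.        ,   1.        ]]), 'k1': -0.11188633735050985, 'R': array([[-0.00928121, -0.99995484,  0.00204286],
       [-0.99427011,  0.00901084, -0.10651645],
       [ 0.10649324, -0.00301976, -0.99430884]]), 't': array([0.01669507, 0.53303878, 1.29826777])}
{'t': 0.1, 'qpos': array([-78.20760061,  26.83305964,  -0.66249326,  91.8753305 ,
         0.34352676,  61.3872662 ,  -3.22591908]), 'joint_vel': array([ 0.07127608, -0.14229018, -0.05660296, -0.03178465,  0.11935517,
       -0.07304034, -0.02533587]), 'joint_efforts': array([ 1.08214517e-03, -5.21653712e+01, -1.23400823e-02, -2.44370663e+01,
       -5.67641237e-02,  1.40663763e-02,  5.66064307e-05]), 'tcp_pos': array([0.16002498, 0.62944602, 0.21371402]), 'tcp_rot': array([[-9.69178705e-01,  2.46358604e-01, -2.74210514e-04],
       [ 2.46358722e-01,  9.69177373e-01, -1.61246152e-03],
       [-1.31485143e-04, -1.63031752e-03, -9.99998662e-01]]), 'force': array([ 0.3969283 , -0.14357019,  0.62562246]), 'ft_torque': array([-0.00998719,  0.0448534 , -0.01789241]), 'width': 1.0002748169460922}
```

View pics/scene0.png

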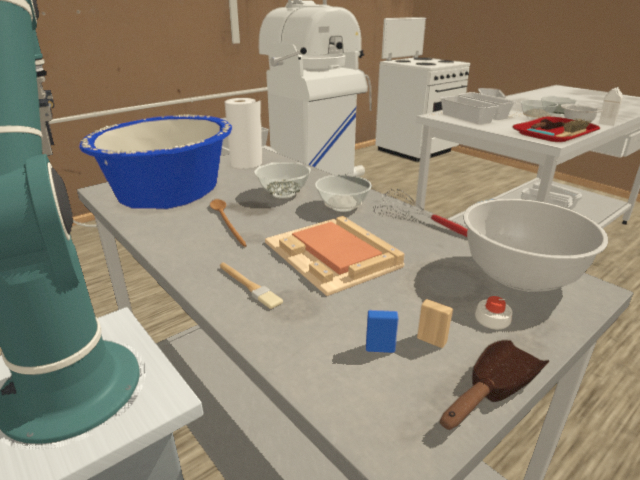

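View pics/top0.png

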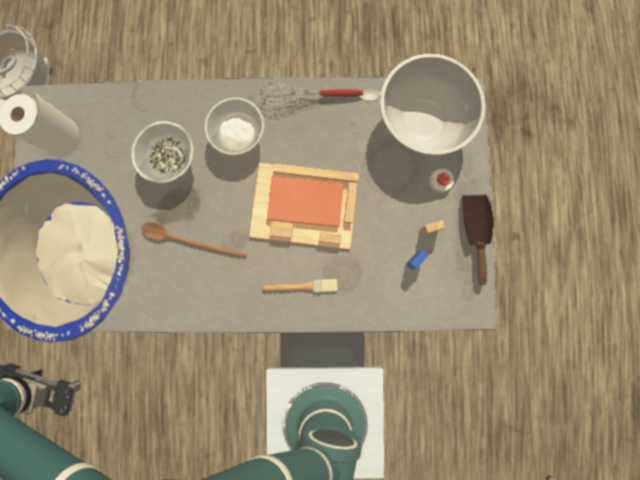

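```bash
cat > h.py <<'E'
import numpy as np, cv2
from station import r, vision
def pix2world(c,uv,z):
    uv=np.atleast_2d(np.array(uv,float)); K=c["intrinsics"]
    d=np.c_[(uv[:,0]-K[0,2])/K[0,0],(uv[:,1]-K[1,2])/K[1,1]]
    s=d.copy()
    for _ in range(20): s=d/(1+c["k1"]*(s**2).sum(1,keepdims=True))
    R,t=np.array(c["R"]),np.array(c["t"]); C=-R.T@t
    D=np.c_[s,np.ones(len(s))]@R
    z=np.broadcast_to(z,len(s))
    return C+D*((z-C[2])/D[:,2])[:,None]
def world2pix(c,X):
    X=np.atleast_2d(X); K=c["intrinsics"]; p=X@np.array(c["R"]).T+c["t"]; s=p[:,:2]/p[:,2:]
    s=s*(1+c["k1"]*(s**2).sum(1,keepdims=True))
    return np.c_[s[:,0]*K[0,0]+K[0,2],s[:,1]*K[1,1]+K[1,2]]
def crop(src,dst,x0,y0,x1,y1,f):
    im=cv2.imread(src)[y0:y1,x0:x1]
    im=cv2.resize(im,None,fx=f,fy=f,interpolation=cv2.INTER_CUBIC)
    cv2.imwrite(dst,im)
E
python3 - <<'E'
from h import *
crop("pics/top0.png","pics/top0a.png",240,155,370,255,6)
crop("pics/top0.png","pics/top0b.png",395,155,495,285,4.6)
c=vision.calibration("top")
print(pix2world(c,[(305,203),(433,227),(418,260),(441,180),(64,400)],[.03,.075,.075,.04,.2]))
print(vision.calibration("wrist"))
E
```

```text
[[ 0.59998282  0.04769539  0.03      ]
 [ 0.52607317 -0.29115661  0.075     ]
 [ 0.43943689 -0.24849735  0.075     ]
 [ 0.65955794 -0.32673771  0.04      ]
 [ 0.10465889  0.62466044  0.2       ]]
{'intrinsics': array([[359.83636333,   0.        , 319.85016077],
       [  0.        , 359.83636333, 239.59222867],
       [  0.        ,   0.        ,   1.        ]]), 'k1': -0.03667272008180276, 'R': array([[ 0.24541753,  0.96941635, -0.00147784],
       [ 0.94036923, -0.23769302,  0.24332641],
       [ 0.23553332, -0.06110628, -0.96994334]]), 't': array([-0.65110466, -0.02837724,  0.3901515 ])}
```

View pics/top0a.png

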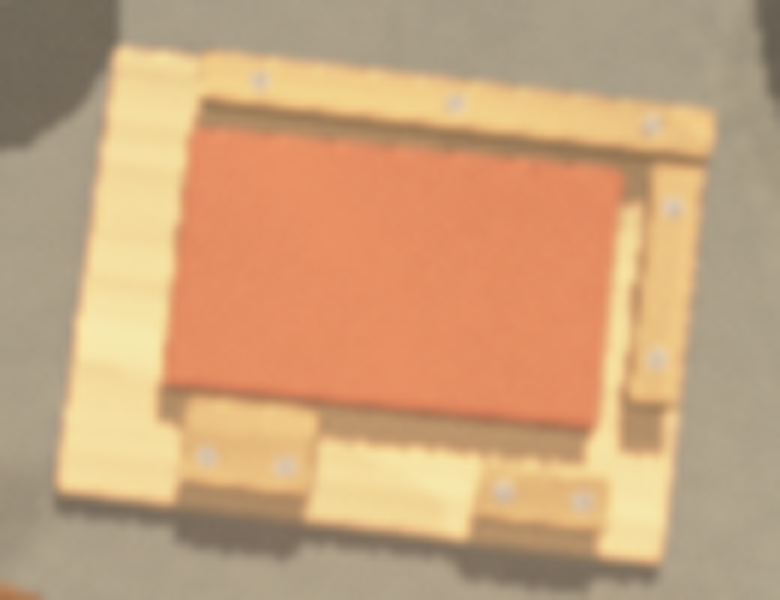

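View pics/top0b.png

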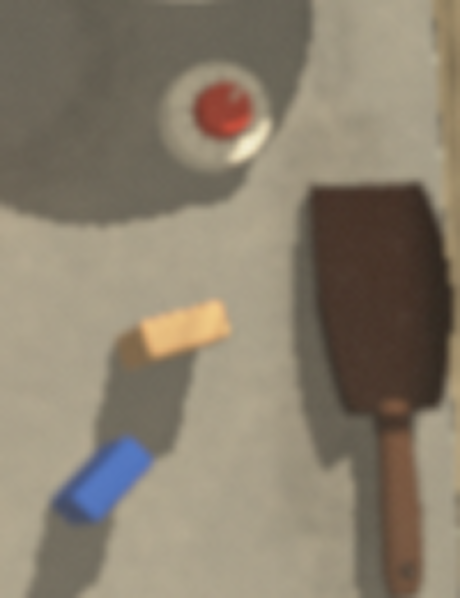

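```bash
cat >> h.py <<'E'
def fit2(local,world):
    """rigid 2D fit -> (th,tx,ty),res"""
    L=np.array(local,float);W=np.array(world)[:,:2]
    l=L.mean(0);w=W.mean(0);A=(L-l);B=(W-w)
    th=np.arctan2((A[:,0]*B[:,1]-A[:,1]*B[:,0]).sum(),(A*B).sum())
    R=np.array([[np.cos(th),-np.sin(th)],[np.sin(th),np.cos(th)]])
    t=w-R@l
    return th,t,(L@R.T+t-W)
E
python3 - <<'E'
from h import *
c=vision.calibration("top")
f=lambda l,x0,y0,s:[((u+.5)/s-.5+x0,(v+.5)/s-.5+y0) for u,v in l]
W=pix2world(c,f([(117,47),(57,492),(660,564)],240,155,6),.012)
th,t,e=fit2([(.085,.155),(-.125,.155),(-.125,-.125)],W);print("frame",np.degrees(th),t,e*1e3)
W=pix2world(c,f([(192,128),(622,168),(595,428),(165,385)],240,155,6),.032)
ths,ts,e=fit2([(.06,.1),(.06,-.1),(-.06,-.1),(-.06,.1)],W);print("stone",np.degrees(ths),ts,e*1e3)
R=np.array([[np.cos(th),-np.sin(th)],[np.sin(th),np.cos(th)]])
print("stone in frame",R.T@(ts-t),np.degrees(ths-th))
W=pix2world(c,f([(138,322),(217,300),(231,328),(155,360)],395,155,4.6),.075)
th,t,e=fit2([(.011,.025),(.011,-.025),(-.011,-.025),(-.011,.025)],W);print("spacer",np.degrees(th),t,e*1e3)
E
```

```text
frame -7.3880608182729235 [0.61505222 0.03369477] [[-0.04350652  0.15674807]
 [ 0.25594902  0.60762227]
 [-0.2124425  -0.76437034]]
stone -6.143892983875694 [0.60615361 0.04726248] [[ 0.54918113  1.09781026]
 [-0.34799461 -0.90970216]
 [-0.10430796 -2.12292016]
 [-0.09687856  1.93481206]]
stone in frame [-0.0105694  0.0123108] 1.2441678343972296
spacer 19.23202845492186 [ 0.52922612 -0.29635694] [[-1.25315113 -0.21060054]
 [ 2.865228   -0.91175663]
 [-1.60584054 -0.57334004]
 [-0.00623632  1.69569722]]
```

```bash
cat >> h.py <<'E'
def plan(p,yaw=None,n=None,vmax=.042):
    """yaw: desired tool-y direction deg (world). Prints total tool shift (shares), and per-row"""
    s=r.sense();R=s["tcp_rot"];P=s["tcp_pos"]
    d=R.T@(np.array(p)-P)
    # also level the tool
    rv=np.zeros(3)
    if yaw is not None:
        a=np.radians(yaw);y=np.array([np.cos(a),np.sin(a),0]);z=np.array([0,0,-1.]);x=np.cross(y,z)
        G=np.c_[x,y,z]
        rv=cv2.Rodrigues(R.T@G)[0].ravel()
    n=n or int(max(np.ceil(np.linalg.norm(d)/vmax),np.ceil(np.degrees(np.linalg.norm(rv))/8)))
    print("pos",P.round(4),"yawy",np.degrees(np.arctan2(R[1,1],R[0,1])).round(2),"tilt",R[:2,2].round(4),"F",s["force"].round(2),"t",s["t"],"w",round(s["width"],3))
    print("total",(d/.12).round(3),(rv/np.pi).round(4),"n",n,"row",(d/.12/n).round(4),(rv/np.pi/n).round(4))
E
python3 - <<'E'
from h import *
c=vision.calibration("wrist");print(-c["R"].T@c["t"])
print(pix2world(vision.calibration("top"),[(65,160),(128,250),(65,340)],.15))
plan((.35,.32,.33))
E
```

```text
[0.0945839  0.64828714 0.38436756]
[[0.70171662 0.66844082 0.15      ]
 [0.46720807 0.48884449 0.15      ]
 [0.24187689 0.64933274 0.15      ]]
pos [0.16   0.6294 0.2137] yawy 75.74 tilt [-0.0003 -0.0016] F [ 0.4  -0.14  0.63] t 0.1 w 1.0
total [-2.17  -2.111 -0.965] [0. 0. 0.] n 10 row [-0.217  -0.2111 -0.0965] [0. 0. 0.]
```

Request:
{"api": "jog_arm", "payload": {
  "plan": "0 0 -0.3 0 0 0; -0.2 -0.2 -0.1 0 0 0; -0.24 -0.24 -0.1 0 0 0; -0.24 -0.24 -0.1 0 0 0; -0.24 -0.24 -0.1 0 0 0; -0.24 -0.24 -0.1 0 0 0; -0.24 -0.24 -0.1 0 0 0; -0.24 -0.24 -0.1 0 0 0; -0.24 -0.24 0 0 0 0; -0.2 -0.2 0 0 0 0",
  "gripper": 255,
  "grip_force": 20
}}

```text
t: 1.1
tcp_pos: [0.3429, 0.3171, 0.3342]
tcp_rot: [[-0.972, 0.236, -0.004], [0.236, 0.972, -0.009], [0.002, -0.01, -1.0]]
force: [0.2, -0.2, -0.2]
width: 0.15
```

```bash
python3 - <<'E'
from h import *
plan((.57,.06,.30),-7.4)
E
```

```text
pos [0.3429 0.3171 0.3342] yawy 76.32 tilt [-0.0043 -0.0094] F [ 0.23 -0.2  -0.18] t 1.1 w 0.15
total [-2.346 -1.631  0.297] [-0.0031  0.0019  0.4651] n 11 row [-0.2133 -0.1483  0.027 ] [-0.0003  0.0002  0.0423]
```

Request:
{"api": "jog_arm", "payload": {
  "plan": "0 0 0 0 0 0.0423; 0 0 0 0 0 0.0423; 0 0 0 0 0 0.0423; 0 0 0 0 0 0.0423; 0 0 0 0 0 0.0423; 0 0 0 0 0 0.0423; 0 0 0 0 0 0.0423; 0 0 0 0 0 0.0423; 0 0 0 0 0 0.0423; 0 0 0 0 0 0.0423; 0 0 0 -0.003 0.002 0.0423"
}}

```text
t: 2.2
tcp_pos: [0.3451, 0.3084, 0.3318]
tcp_rot: [[0.2, 0.98, 0.003], [0.98, -0.2, -0.009], [-0.008, 0.004, -1.0]]
force: [-0.9, -0.4, 0.3]
width: 0.005
```

```bash
python3 - <<'E'
from h import *
plan((.55,.10,.25),-7.4)
E
```

```text
pos [0.3451 0.3084 0.3318] yawy -11.56 tilt [ 0.0026 -0.0091] F [-0.88 -0.35  0.27] t 2.2 w 0.005
total [-1.353  2.018  0.702] [ 0.0013  0.0027 -0.0231] n 8 row [-0.1692  0.2522  0.0878] [ 0.0002  0.0003 -0.0029]
```

Request:
{"api": "jog_arm", "payload": {
  "plan": "-0.17 0.25 0.09 0 0 -0.01; -0.17 0.25 0.09 0 0 -0.01; -0.17 0.25 0.09 0 0 0; -0.17 0.25 0.09 0 0 0; -0.17 0.25 0.09 0 0 0; -0.17 0.25 0.09 0 0 0; -0.17 0.25 0.09 0 0 0; -0.17 0.25 0.09 0 0 0; 0 0 0 0 0 0; 0 0 0 0 0 0"
}}

```text
t: 3.2
tcp_pos: [0.5627, 0.104, 0.2414]
tcp_rot: [[0.135, 0.991, -0.001], [0.991, -0.135, -0.01], [-0.01, 0.0, -1.0]]
force: [0.2, -0.0, -0.1]
width: 0.005
```

```bash
python3 - <<'E'
from h import *
import pickle
c=vision.calibration("wrist")
cv2.imwrite("pics/w1.png",vision.grab_frame("wrist"))
pickle.dump(c,open("w1.pkl","wb"))
plan((.55,.10,.25),-7.4)
E
```

```text
pos [0.5626 0.1038 0.2415] yawy -7.72 tilt [-0.0009 -0.0105] F [-0.48 -0.88  0.46] t 3.25 w 0.005
total [-0.046 -0.1   -0.07 ] [ 0.0002  0.0033 -0.0018] n 1 row [-0.0465 -0.0999 -0.0704] [ 0.0002  0.0033 -0.0018]
```

View pics/w1.png

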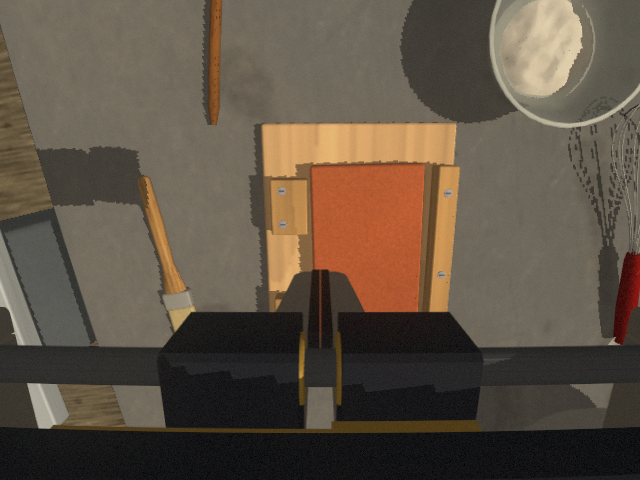

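```bash
python3 - <<'E'
from h import *
crop("pics/w1.png","pics/w1a.png",250,110,480,260,3.4)
E
```

```text
(no output)
```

View pics/w1a.png

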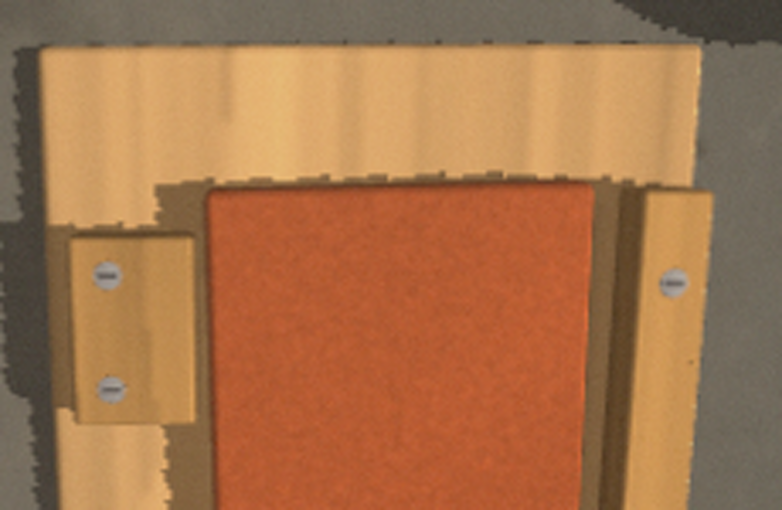

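```bash
python3 - <<'E'
from h import *
import pickle
c=pickle.load(open("w1.pkl","rb"))
f=lambda l,x0,y0,s:[((u+.5)/s-.5+x0,(v+.5)/s-.5+y0) for u,v in l]
W=pix2world(c,f([(40,47),(701,46),(70,236),(195,236),(76,424),(195,424)],250,110,3.4),[.012]*2+[.032]*4)
th,t,e=fit2([(-.125,.155),(.085,.155),(-.115,.0975),(-.076,.0975),(-.115,.0375),(-.076,.0375)],W);print(np.degrees(th),t,e*1e3)
S=pix2world(c,f([(206,190),(593,184),(213,500),(582,500)],250,110,3.4),.032)
R=np.array([[np.cos(th),-np.sin(th)],[np.sin(th),np.cos(th)]])
print((S[:,:2]-t)@R)
E
```

```text
-7.465922644749702 [0.61730263 0.03682276] [[-0.7599391   0.59412228]
 [ 2.02809885  0.16635812]
 [-0.83749157  0.03290369]
 [-0.26128938  0.14400912]
 [-0.57878421 -0.47908179]
 [ 0.40940541 -0.45831143]]
[[-0.07220141  0.11127997]
 [ 0.04589135  0.11287452]
 [-0.07094765  0.01248364]
 [ 0.04915373  0.01196279]]
```

```bash
cat >> h.py <<'E'
YAW=-7.43; TF=np.array([.6165,.0355])
def FR(x,y,z):
    a=np.radians(YAW);c,s=np.cos(a),np.sin(a)
    return np.array([TF[0]+c*x-s*y,TF[1]+s*x+c*y,z])
def inF(p):
    a=np.radians(YAW);c,s=np.cos(a),np.sin(a);d=np.array(p)[:2]-TF
    return np.array([c*d[0]+s*d[1],-s*d[0]+c*d[1]])
def st():
    s=r.sense();print("frame xy mm",(inF(s["tcp_pos"])*1e3).round(1),"z",(s["tcp_pos"][2]*1e3).round(1),"F frame",inF(s["force"][:2]+TF).round(2),s["force"][2].round(2),"t",s["t"])
E
python3 - <<'E'
from h import *
st();plan(FR(-.010,.15,.05),YAW)
E
```

```text
frame xy mm [-62.3  60.8] z 241.5 F frame [-0.37 -0.93] 0.46 t 3.25
pos [0.5626 0.1038 0.2415] yawy -7.72 tilt [-0.0009 -0.0105] F [-0.48 -0.88  0.46] t 3.25 w 0.005
total [0.762 0.431 1.588] [ 0.0002  0.0033 -0.0016] n 6 row [0.1271 0.0718 0.2647] [ 0.      0.0006 -0.0003]
```

Request:
{"api": "jog_arm", "payload": {
  "plan": "0.13 0.07 0.24 0 0.003 -0.002; 0.13 0.07 0.24 0 0 0; 0.13 0.07 0.24 0 0 0; 0.13 0.07 0.24 0 0 0; 0.13 0.07 0.24 0 0 0; 0.12 0.07 0.24 0 0 0; 0 0 0 0 0 0; 0 0 0 0 0 0"
}}

```text
t: 4.05
tcp_pos: [0.622, 0.2055, 0.0692]
tcp_rot: [[0.113, 0.994, 0.005], [0.994, -0.113, 0.01], [0.011, 0.003, -1.0]]
force: [0.2, -1.0, 0.6]
width: 0.002
```

```bash
python3 - <<'E'
from h import *
st();plan(FR(-.010,.145,.018),YAW)
E
```

```text
frame xy mm [-16.5 169.3] z 69.2 F frame [ 0.28 -0.98] 0.6 t 4.05
pos [0.622  0.2055 0.0692] yawy -6.49 tilt [0.0045 0.0101] F [ 0.15 -1.01  0.6 ] t 4.05 w 0.002
total [-0.208  0.05   0.424] [ 0.001  -0.0034  0.0052] n 2 row [-0.1038  0.0249  0.2122] [ 0.0005 -0.0017  0.0026]
```

Request:
{"api": "jog_arm", "payload": {
  "plan": "-0.08 0.02 0.12 0.001 -0.003 0.005; -0.06 0.015 0.12 0 0 0; -0.03 0 0.1 0 0 0; 0 0 0 0 0 0; 0 0 0 0 0 0"
}}

```text
t: 4.55
tcp_pos: [0.6248, 0.1814, 0.0301]
tcp_rot: [[0.132, 0.991, 0.005], [0.991, -0.132, 0.002], [0.003, 0.005, -1.0]]
force: [0.3, -0.3, 0.3]
width: 0.009
```

```bash
python3 - <<'E'
from h import *
st();plan(FR(-.010,.12,.018),YAW)
E
```

```text
frame xy mm [-10.7 145.8] z 30.1 F frame [ 0.32 -0.3 ] 0.34 t 4.55
pos [0.6248 0.1814 0.0301] yawy -7.61 tilt [0.005  0.0021] F [ 0.28 -0.34  0.34] t 4.55 w 0.009
total [-0.215  0.006  0.1  ] [ 0.0015 -0.0009 -0.001 ] n 1 row [-0.2149  0.0058  0.1   ] [ 0.0015 -0.0009 -0.001 ]
```

Request:
{"api": "jog_arm", "payload": {
  "plan": "0 0 0.06 0.001 0 0; 0 0 0.05 0 0 0; -0.06 0 0 0 0 0; -0.06 0 0 0 0 0; -0.05 0 0 0 0 0; -0.04 0 0 0 0 0; 0 0 0 0 0 0"
}}

```text
t: 5.25
tcp_pos: [0.622, 0.155, 0.0168]
tcp_rot: [[0.133, 0.991, 0.004], [0.991, -0.133, 0.004], [0.005, 0.003, -1.0]]
force: [-0.6, 0.0, -0.3]
width: 0.004
```

```bash
python3 - <<'E'
from h import *
st();plan(FR(-.010,.11,.018),YAW)
E
```

```text
frame xy mm [-10.  119.2] z 16.8 F frame [-0.56 -0.07] -0.28 t 5.25
pos [0.622  0.155  0.0168] yawy -7.62 tilt [0.0035 0.0043] F [-0.56  0.   -0.28] t 5.25 w 0.004
total [-0.077  0.    -0.01 ] [ 0.0009 -0.0015 -0.001 ] n 1 row [-0.0769  0.0004 -0.0102] [ 0.0009 -0.0015 -0.001 ]
```

Request:
{"api": "jog_arm", "payload": {
  "plan": "-0.03 0 0 0 0 0; -0.03 0 0 0 0 0; -0.03 0 0 0 0 0"
}}

```text
t: 5.55
tcp_pos: [0.6206, 0.1465, 0.017]
tcp_rot: [[0.13, 0.991, 0.004], [0.991, -0.131, 0.007], [0.008, 0.003, -1.0]]
force: [0.5, 3.0, -1.5]
width: 0.002
```

```bash
python3 - <<'E'
from h import *
st()
E
```

```text
frame xy mm [-10.3 110.6] z 17.0 F frame [0.16 3.01] -1.54 t 5.55
```

Request:
{"api": "jog_arm", "payload": {
  "plan": "-0.03 0 0 0 0 0; -0.03 0 0 0 0 0; -0.03 0 0 0 0 0"
}}

```text
t: 5.85
tcp_pos: [0.622, 0.146, 0.0181]
tcp_rot: [[0.125, 0.992, 0.012], [0.992, -0.125, 0.019], [0.021, 0.01, -1.0]]
force: [2.5, 7.1, -3.2]
width: 0.006
```

```bash
python3 - <<'E'
from h import *
st()
E
```

```text
frame xy mm [ -8.8 110.3] z 18.1 F frame [1.57 7.32] -3.21 t 5.85
```

```bash
python3 - <<'E'
from h import *
cv2.imwrite("pics/top1.png",vision.grab_frame("top"))
crop("pics/top1.png","pics/top1a.png",240,155,370,255,6)
st()
E
```

```text
frame xy mm [ -8.7 110.3] z 18.2 F frame [2.02 8.1 ] -2.93 t 5.9
```

View pics/top1a.png

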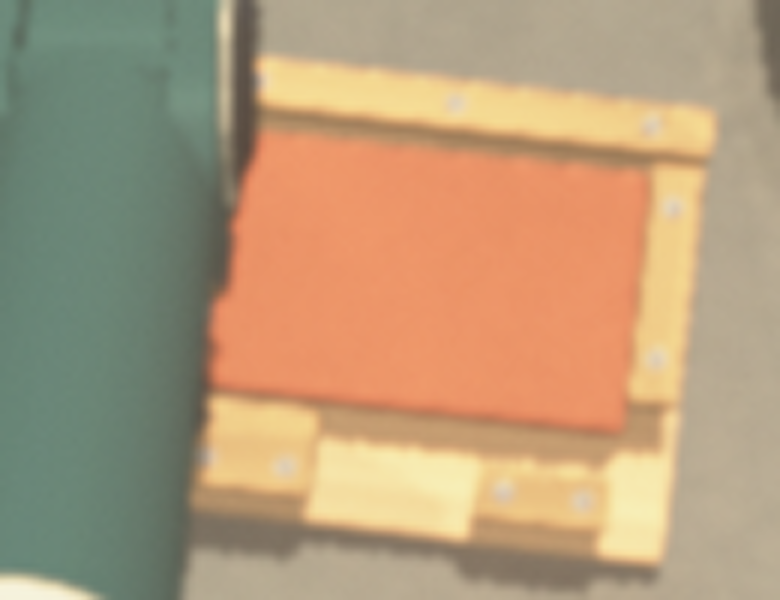

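Request:
{"api": "jog_arm", "payload": {
  "plan": "-0.05 0 0 0 0 0; -0.06 0 0 0 0 0; -0.06 0 0 0 0 0"
}}

```text
t: 6.2
tcp_pos: [0.6239, 0.1455, 0.02]
tcp_rot: [[0.114, 0.993, 0.024], [0.992, -0.115, 0.042], [0.044, 0.019, -0.999]]
force: [1.4, 14.4, -3.0]
width: 0.002
```

```bash
python3 - <<'E'
from h import *
st()
E
```

```text
frame xy mm [ -6.9 110. ] z 20.0 F frame [-0.49 14.41] -2.96 t 6.2
```

Request:
{"api": "jog_arm", "payload": {
  "plan": "0.1 0 0 0.003 -0.012 -0.004; 0.12 0 -0.05 0 0 0; 0.05 0 -0.2 0 0 0; 0 0 -0.25 0 0 0; 0 0 -0.1 0 0 0"
}}

```text
t: 6.7
tcp_pos: [0.6254, 0.1779, 0.0938]
tcp_rot: [[0.101, 0.995, 0.007], [0.995, -0.101, 0.003], [0.004, 0.007, -1.0]]
force: [1.1, 0.6, 0.1]
width: 0.006
```

```bash
python3 - <<'E'
from h import *
st();plan(FR(-.115,0,.08),YAW)
E
```

```text
frame xy mm [ -9.6 142.4] z 93.8 F frame [1.05 0.75] 0.14 t 6.7
pos [0.6254 0.1779 0.0938] yawy -5.81 tilt [0.0071 0.0029] F [1.14 0.61 0.14] t 6.7 w 0.006
total [-1.161 -0.912  0.105] [ 0.0021 -0.0012  0.009 ] n 5 row [-0.2323 -0.1824  0.021 ] [ 0.0004 -0.0002  0.0018]
```

Request:
{"api": "jog_arm", "payload": {
  "plan": "-0.2 -0.16 0 0.002 -0.001 0.009; -0.22 -0.18 0 0 0 0; -0.22 -0.18 0 0 0 0; -0.22 -0.18 0 0 0 0; -0.18 -0.14 0 0 0 0; 0 0 0 0 0 0; 0 0 0 0 0 0"
}}

```text
t: 7.4
tcp_pos: [0.5062, 0.0587, 0.095]
tcp_rot: [[0.136, 0.991, 0.006], [0.991, -0.136, 0.001], [0.002, 0.006, -1.0]]
force: [-0.1, 0.7, 0.7]
width: 0.002
```

```bash
python3 - <<'E'
from h import *
st();plan(FR(-.115,0,.02),YAW)
E
```

```text
frame xy mm [-112.4    8.7] z 95.0 F frame [-0.19  0.69] 0.73 t 7.4
pos [0.5062 0.0587 0.095 ] yawy -7.82 tilt [0.0059 0.0011] F [-0.1   0.71  0.73] t 7.4 w 0.002
total [-0.074 -0.025  0.625] [ 0.0018 -0.0006 -0.0022] n 2 row [-0.037  -0.0124  0.3126] [ 0.0009 -0.0003 -0.0011]
```

Request:
{"api": "jog_arm", "payload": {
  "plan": "-0.07 -0.02 0.1 0.002 0 -0.002; 0 0 0.2 0 0 0; 0 0 0.2 0 0 0; 0 0 0.1 0 0 0; 0 0 0 0 0 0; 0 0 0 0 0 0"
}}

```text
t: 8.0
tcp_pos: [0.5086, 0.0532, 0.0216]
tcp_rot: [[0.127, 0.992, 0.006], [0.992, -0.127, 0.003], [0.004, 0.006, -1.0]]
force: [-0.3, 0.1, -1.2]
width: 0.008
```

```bash
python3 - <<'E'
from h import *
st();plan(FR(-.09,0,.018),YAW)
E
```

```text
frame xy mm [-109.3    3.6] z 21.6 F frame [-0.34  0.04] -1.21 t 8.0
pos [0.5086 0.0532 0.0216] yawy -7.3 tilt [0.006  0.0032] F [-0.33  0.09 -1.21] t 8.0 w 0.008
total [-0.031  0.161  0.031] [ 0.0018 -0.0013  0.0007] n 1 row [-0.0306  0.1606  0.0308] [ 0.0018 -0.0013  0.0007]
```

Request:
{"api": "jog_arm", "payload": {
  "plan": "-0.02 0.04 0.02 0.001 -0.001 0; 0 0.04 0 0 0 0; 0 0.04 0 0 0 0; 0 0.04 0 0 0 0; 0 0.03 0 0 0 0"
}}

```text
t: 8.5
tcp_pos: [0.5352, 0.0483, 0.0221]
tcp_rot: [[0.126, 0.992, 0.007], [0.992, -0.126, 0.001], [0.002, 0.007, -1.0]]
force: [-5.3, 0.5, 0.7]
width: 0.002
```

```bash
python3 - <<'E'
from h import *
st()
E
```

```text
frame xy mm [-82.2   2.2] z 22.1 F frame [-5.31 -0.15] 0.71 t 8.5
```

Request:
{"api": "jog_arm", "payload": {
  "plan": "0 0.03 0.01 0 0 0; 0 0.03 0 0 0 0; 0 0.03 0 0 0 0; 0 0.03 0 0 0 0; 0 0.04 0 0 0 0"
}}

```text
t: 9.0
tcp_pos: [0.5437, 0.0474, 0.0196]
tcp_rot: [[0.125, 0.992, -0.018], [0.992, -0.125, 0.005], [0.003, -0.018, -1.0]]
force: [-11.7, 1.6, 10.9]
width: 0.005
```

```bash
python3 - <<'E'
from h import *
st()
E
```

```text
frame xy mm [-73.7   2.4] z 19.6 F frame [-11.8    0.07] 10.92 t 9.0
```

Request:
{"api": "jog_arm", "payload": {
  "plan": "0 0.05 -0.01 0 0 0; 0 0.06 -0.01 0 0 0; 0 0.06 -0.01 0 0 0"
}}

```text
t: 9.3
tcp_pos: [0.5435, 0.0472, 0.0201]
tcp_rot: [[0.123, 0.99, -0.063], [0.992, -0.122, 0.01], [0.002, -0.064, -0.998]]
force: [-16.8, 0.8, 16.0]
width: 0.008
```

```bash
python3 - <<'E'
from h import *
st()
cv2.imwrite("pics/top2.png",vision.grab_frame("top"))
crop("pics/top2.png","pics/top2a.png",240,155,370,255,6)
E
```

```text
frame xy mm [-73.9   2.2] z 20.1 F frame [-16.73  -1.4 ] 16.03 t 9.3
```

View pics/top2a.png

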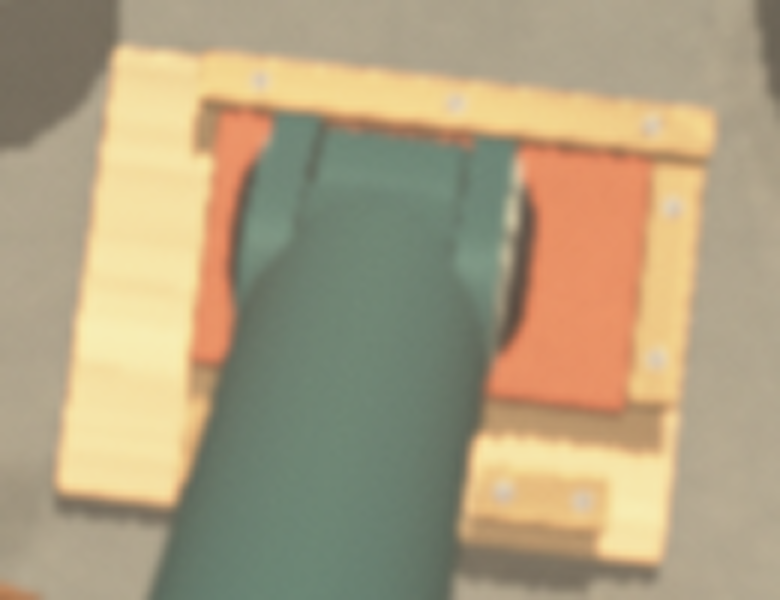

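Request:
{"api": "jog_arm", "payload": {
  "plan": "0 -0.1 0 0.01 0 0; 0 -0.12 0 0.01 0 0; 0 -0.05 -0.1 0 0 0; 0 0 -0.3 0 0 0; 0 0 -0.4 0 0 0; 0 0 -0.4 0 0 0; 0 0 -0.2 0 0 0; 0 0 0 0 0 0",
  "gripper": 70
}}

```text
t: 10.15
tcp_pos: [0.533, 0.0474, 0.1993]
tcp_rot: [[0.124, 0.984, -0.125], [0.992, -0.123, 0.018], [0.002, -0.126, -0.992]]
force: [0.1, 0.3, -0.3]
width: 0.678
```

```bash
python3 - <<'E'
from h import *
st();plan((.53,-.33,.19),19)
E
```

```text
frame xy mm [-84.3   1. ] z 199.3 F frame [0.03 0.29] -0.33 t 10.15
pos [0.533  0.0474 0.1993] yawy -7.12 tilt [-0.1248  0.0178] F [ 0.07  0.29 -0.33] t 10.15 w 0.678
total [-3.123  0.372  0.025] [-0.0394 -0.0098 -0.1449] n 9 row [-0.3471  0.0413  0.0027] [-0.0044 -0.0011 -0.0161]
```

Request:
{"api": "jog_arm", "payload": {
  "plan": "0 0 0 -0.039 -0.005 0; 0 0 0 0 -0.005 0; -0.3 0 0 0 0 0; -0.35 0 0 0 0 0; -0.35 0 0 0 0 0; -0.35 0 0 0 0 0; -0.35 0 0 0 0 0; -0.35 0 0 0 0 0; -0.35 0 0 0 0 0; -0.25 0 0 0 0 -0.04; 0 0 0 0 0 -0.04; 0 0 0 0 0 -0.04"
}}

```text
t: 11.35
tcp_pos: [0.4935, -0.2793, 0.2043]
tcp_rot: [[-0.27, 0.963, -0.022], [0.963, 0.269, -0.028], [-0.021, -0.028, -0.999]]
force: [0.2, 1.2, -0.5]
width: 0.728
```

```bash
python3 - <<'E'
from h import *
st();plan((.55,-.353,.19),19)
E
```

```text
frame xy mm [ -81.3 -328. ] z 204.3 F frame [0.08 1.2 ] -0.49 t 11.35
pos [ 0.4935 -0.2793  0.2043] yawy 15.63 tilt [-0.0215 -0.0283] F [ 0.23  1.18 -0.49] t 11.35 w 0.728
total [-0.716  0.291  0.126] [-0.0092  0.0066 -0.0186] n 3 row [-0.2387  0.0971  0.0421] [-0.0031  0.0022 -0.0062]
```

Request:
{"api": "jog_arm", "payload": {
  "plan": "-0.2 0.08 0 -0.009 0.007 -0.018; -0.22 0.1 0.04 0 0 0; -0.22 0.1 0.04 0 0 0; 0 0 0 0 0 0; 0 0 0 0 0 0; 0 0 0 0 0 0"
}}

```text
t: 11.95
tcp_pos: [0.5492, -0.3437, 0.1887]
tcp_rot: [[-0.329, 0.944, -0.013], [0.944, 0.329, 0.009], [0.013, -0.009, -1.0]]
force: [-1.1, 0.5, 1.1]
width: 0.724
```

```bash
python3 - <<'E'
from h import *
import pickle
c=vision.calibration("wrist")
cv2.imwrite("pics/w2.png",vision.grab_frame("wrist"))
pickle.dump(c,open("w2.pkl","wb"))
cv2.imwrite("pics/top3.png",vision.grab_frame("top"))
crop("pics/top3.png","pics/top3a.png",240,155,370,255,6)
plan((.55,-.353,.19),19)
E
```

```text
pos [ 0.5493 -0.3434  0.1892] yawy 19.23 tilt [-0.0122  0.0093] F [-0.12  0.08 -0.29] t 12.05 w 0.725
total [-0.078 -0.021 -0.008] [-0.0027 -0.0041  0.0013] n 1 row [-0.0776 -0.0213 -0.0077] [-0.0027 -0.0041  0.0013]
```

View pics/w2.png

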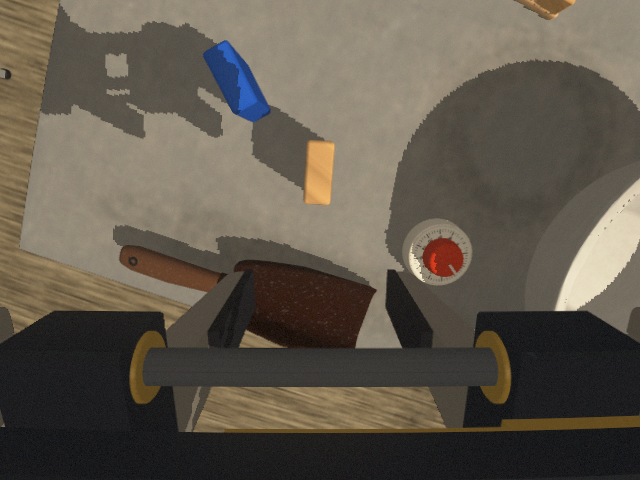

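View pics/top3a.png

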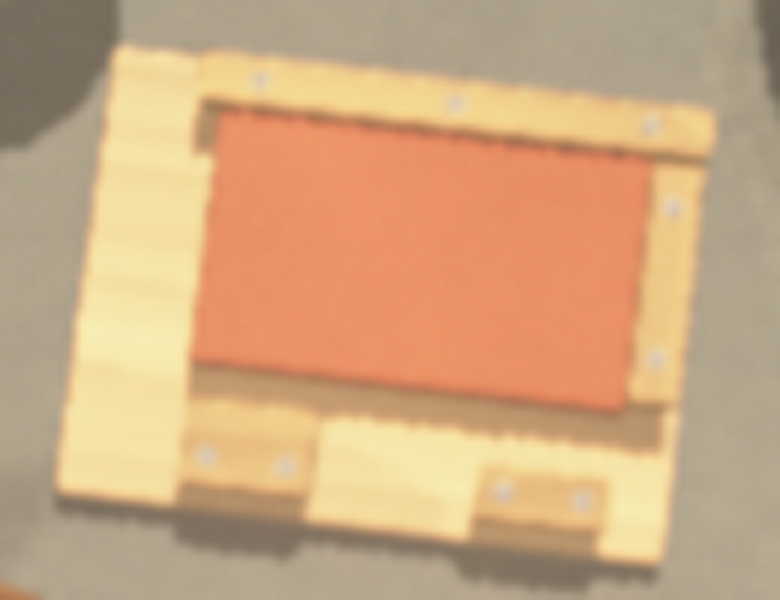

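```bash
python3 - <<'E'
from h import *
crop("pics/w2.png","pics/w2a.png",280,120,360,220,6)
E
```

```text
(no output)
```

View pics/w2a.png

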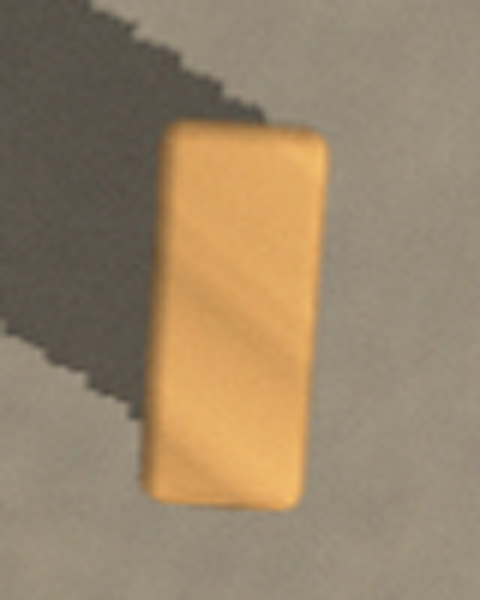

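```bash
python3 - <<'E'
from h import *
import pickle
c=pickle.load(open("w2.pkl","rb"))
f=lambda l,x0,y0,s:[((u+.5)/s-.5+x0,(v+.5)/s-.5+y0) for u,v in l]
W=pix2world(c,f([(165,121),(328,127),(301,509),(147,500)],280,120,6),.075)
th,t,e=fit2([(-.011,.025),(.011,.025),(.011,-.025),(-.011,-.025)],W);print(np.degrees(th),t,e*1e3)
plan((t[0],t[1],.10),np.degrees(th))
E
```

```text
15.918391779538295 [ 0.5307755  -0.29335974] [[-0.81555343  0.5454549 ]
 [ 0.43080712  0.41687683]
 [ 0.9310017  -0.27913024]
 [-0.54625539 -0.68320149]]
pos [ 0.5493 -0.3434  0.1892] yawy 19.23 tilt [-0.0122  0.0093] F [-0.12  0.08 -0.29] t 12.05 w 0.725
total [ 0.435 -0.002  0.749] [-0.0028 -0.004   0.0184] n 3 row [ 0.1449 -0.0008  0.2496] [-0.0009 -0.0013  0.0061]
```

Request:
{"api": "jog_arm", "payload": {
  "plan": "0.13 0 0.1 -0.003 -0.004 0.018; 0.14 0 0.24 0 0 0; 0.12 0 0.24 0 0 0; 0.05 0 0.1 0 0 0; 0 0 0 0 0 0; 0 0 0 0 0 0"
}}

```text
t: 12.65
tcp_pos: [0.5347, -0.2896, 0.11]
tcp_rot: [[-0.276, 0.961, 0.008], [0.961, 0.276, -0.001], [-0.003, 0.007, -1.0]]
force: [0.8, -0.5, 0.6]
width: 0.722
```

```bash
python3 - <<'E'
from h import *
st();plan((.5308,-.2934,.03),15.9)
E
```

```text
frame xy mm [ -39. -333.] z 110.0 F frame [ 0.88 -0.41] 0.61 t 12.65
pos [ 0.5347 -0.2896  0.11  ] yawy 16.0 tilt [ 0.0075 -0.0012] F [ 0.82 -0.52  0.61] t 12.65 w 0.722
total [-0.019 -0.045  0.667] [0.0022 0.001  0.0006] n 2 row [-0.0094 -0.0224  0.3334] [0.0011 0.0005 0.0003]
```

Request:
{"api": "jog_arm", "payload": {
  "plan": "-0.02 -0.045 0 0.002 0.001 0; 0 0 0.15 0 0 0; 0 0 0.18 0 0 0; 0 0 0.18 0 0 0; 0 0 0.12 0 0 0; 0 0 0 0 0 0; 0 0 0 0 0 0"
}}

```text
t: 13.35
tcp_pos: [0.5352, -0.3039, 0.0412]
tcp_rot: [[-0.271, 0.963, 0.014], [0.963, 0.271, -0.009], [-0.013, 0.011, -1.0]]
force: [-0.6, 0.4, 0.6]
width: 0.725
```

```bash
python3 - <<'E'
from h import *
st();plan((.5308,-.2934,.03),15.9)
E
```

```text
frame xy mm [ -36.7 -347.1] z 41.2 F frame [-0.66  0.27] 0.62 t 13.35
pos [ 0.5352 -0.3039  0.0412] yawy 15.7 tilt [ 0.0139 -0.0093] F [-0.62  0.35  0.62] t 13.35 w 0.725
total [ 0.096 -0.013  0.092] [ 0.0034  0.0041 -0.0011] n 1 row [ 0.0956 -0.0129  0.0922] [ 0.0034  0.0041 -0.0011]
```

Request:
{"api": "jog_arm", "payload": {
  "plan": "0.07 -0.01 0 0.003 0.004 0; 0.02 0 0.06 0 0 0; 0 0 0.04 0 0 0; 0 0 0 0 0 0; 0 0 0 0 0 0"
}}

```text
t: 13.85
tcp_pos: [0.5328, -0.2937, 0.0313]
tcp_rot: [[-0.271, 0.963, 0.005], [0.963, 0.271, -0.001], [-0.002, 0.004, -1.0]]
force: [-0.5, 0.4, 0.0]
width: 0.724
```

```bash
python3 - <<'E'
from h import *
st();plan((.5308,-.2934,.03),15.9)
E
```

```text
frame xy mm [ -40.5 -337.3] z 31.3 F frame [-0.54  0.37] 0.02 t 13.85
pos [ 0.5328 -0.2937  0.0313] yawy 15.73 tilt [ 0.0048 -0.0006] F [-0.49  0.44  0.02] t 13.85 w 0.724
total [ 0.007 -0.015  0.01 ] [ 0.0014  0.0006 -0.0009] n 1 row [ 0.0069 -0.0152  0.0104] [ 0.0014  0.0006 -0.0009]
```

Close on it.

Request:
{"api": "jog_arm", "payload": {
  "plan": "0.007 -0.015 0.008 0.0014 0.0006 0; 0 0 0 0 0 0; 0 0 0 0 0 0; 0 0 0 0 0 0; 0 0 0 0 0 0; 0 0 0 0 0 0; 0 0 0 0 0 0; 0 0 0 0 0 0; 0 0 0 0 0 0; 0 0 0 0 0 0",
  "gripper": 255,
  "grip_force": 40
}}

```text
t: 14.85
tcp_pos: [0.5308, -0.2937, 0.0306]
tcp_rot: [[-0.271, 0.963, 0.0], [0.963, 0.271, -0.0], [-0.0, 0.0, -1.0]]
force: [-0.4, -0.3, -0.4]
width: 0.236
```

```bash
python3 - <<'E'
from h import *
st();plan((.5308,-.2934,.12),15.9)
E
```

```text
frame xy mm [ -42.4 -337.5] z 30.6 F frame [-0.33 -0.38] -0.41 t 14.85
pos [ 0.5308 -0.2937  0.0306] yawy 15.71 tilt [ 0.0001 -0.0003] F [-0.38 -0.33 -0.41] t 14.85 w 0.236
total [ 0.002  0.001 -0.745] [ 0.      0.0001 -0.001 ] n 3 row [ 8.000e-04  2.000e-04 -2.484e-01] [ 0.      0.     -0.0003]
```

Request:
{"api": "jog_arm", "payload": {
  "plan": "0 0 -0.2 0 0 0; 0 0 -0.3 0 0 0; 0 0 -0.3 0 0 0; 0 0 -0.2 0 0 0; 0 0 0 0 0 0.04; 0 0 0 0 0 0.04; 0 0 0 0 0 0.04; 0 0 0 0 0 0; 0 0 0 0 0 0"
}}

```text
t: 15.75
tcp_pos: [0.53, -0.2932, 0.155]
tcp_rot: [[0.113, 0.994, -0.001], [0.994, -0.113, 0.001], [0.001, -0.001, -1.0]]
force: [1.0, 0.6, -0.4]
width: 0.234
```

```bash
python3 - <<'E'
from h import *
st();plan(FR(-.075,-.0675,.13),YAW)
E
```

```text
frame xy mm [ -43.3 -337.2] z 155.0 F frame [0.88 0.71] -0.36 t 15.75
pos [ 0.53   -0.2932  0.155 ] yawy -6.52 tilt [-0.0012  0.0011] F [ 0.96  0.59 -0.36] t 15.75 w 0.234
total [ 2.251 -0.228  0.211] [-0.0004 -0.0003  0.0051] n 7 row [ 0.3216 -0.0326  0.0301] [-0.0001 -0.      0.0007]
```

Request:
{"api": "jog_arm", "payload": {
  "plan": "0.25 -0.03 0 0 0 0.005; 0.3 -0.03 0 0 0 0; 0.3 -0.03 0 0 0 0; 0.3 -0.03 0 0 0 0; 0.3 -0.03 0 0 0 0; 0.3 -0.03 0 0 0 0; 0.25 -0.03 0 0 0 0; 0 0 0 0 0 0; 0 0 0 0 0 0; 0 0 0 0 0 0"
}}

```text
t: 16.75
tcp_pos: [0.5327, -0.0454, 0.1535]
tcp_rot: [[0.108, 0.994, -0.003], [0.994, -0.108, -0.001], [-0.001, -0.003, -1.0]]
force: [0.5, -0.0, -0.7]
width: 0.235
```

```bash
python3 - <<'E'
from h import *
import pickle
st();plan(FR(-.075,-.0675,.13),YAW)
c=vision.calibration("wrist")
cv2.imwrite("pics/w3.png",vision.grab_frame("wrist"))
pickle.dump(c,open("w3.pkl","wb"))
E
```

```text
frame xy mm [-72.6 -91. ] z 153.5 F frame [0.45 0.03] -0.68 t 16.75
pos [ 0.5327 -0.0454  0.1535] yawy -6.18 tilt [-0.0029 -0.0008] F [ 0.45 -0.03 -0.68] t 16.75 w 0.235
total [ 0.197 -0.015  0.196] [-0.0009  0.0004  0.0069] n 1 row [ 0.1965 -0.0151  0.1956] [-0.0009  0.0004  0.0069]
```

View pics/w3.png

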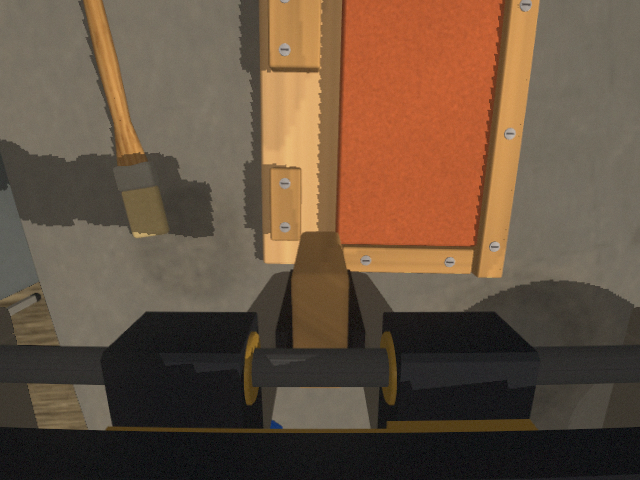

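```bash
python3 - <<'E'
from h import *
crop("pics/w3.png","pics/w3a.png",255,140,385,280,4.2)
crop("pics/w3.png","pics/w3b.png",440,0,550,290,2)
E
```

```text
(no output)
```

View pics/w3a.png

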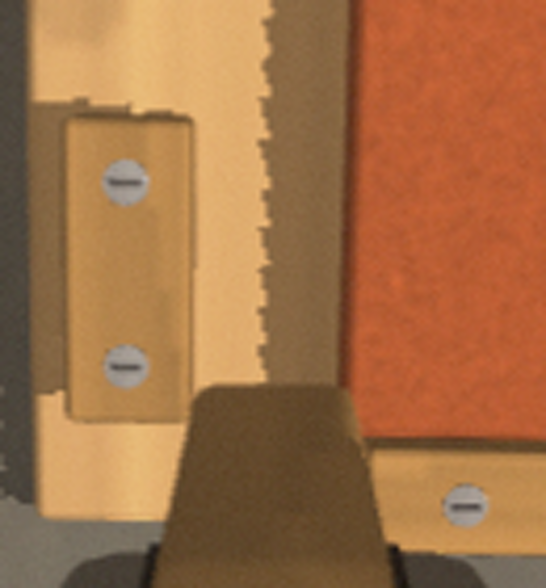

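View pics/w3b.png

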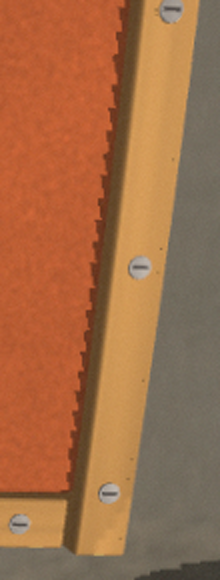

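```bash
python3 - <<'E'
from h import *
import pickle
c=pickle.load(open("w3.pkl","rb"))
f=lambda l,x0,y0,s:[((u+.5)/s-.5+x0,(v+.5)/s-.5+y0) for u,v in l]
W=pix2world(c,f([(66,116),(193,116),(66,421),(190,421),(37,520)],255,140,4.2),[.032]*4+[.012])
th,t,e=fit2([(-.115,-.0375),(-.09,-.0375),(-.115,-.0975),(-.09,-.0975),(-.125,-.125)],W);print(np.degrees(th),t,e*1e3)
print("in F mm",[(inF(w)*1e3).round(1) for w in W])
S=pix2world(c,f([(360,10),(355,220),(350,400)],255,140,4.2),.032)
print("stone front edge",[(inF(w)*1e3).round(1) for w in S])
s=r.sense()
B=pix2world(c,f([(197,388),(353,390)],255,140,4.2),s["tcp_pos"][2]-.0306)
print("spacer foot +y edge, rel tool",[ (s["tcp_rot"].T@(b-s["tcp_pos"])*1e3).round(1) for b in B])
E
```

```text
-7.214756160608033 [0.61765493 0.03774482] [[-0.55661951  0.37891694]
 [ 0.22924792 -0.14821408]
 [ 0.2399265   0.11008453]
 [ 0.42991995 -0.39980719]
 [-0.34247486  0.0590198 ]]
in F mm [array([-113.4,  -35.9]), array([-89.3, -35.3]), array([-114. ,  -95.7]), array([-89.3, -95.1]), array([-123.3, -123.1])]
stone front edge [array([-58.2, -15.1]), array([-57.8, -54.4]), array([-57.5, -90.1])]
spacer foot +y edge, rel tool [array([ 24.4, -10.3,  30.6]), array([24.2, 11. , 30.5])]
```

```bash
sed -i 's/^YAW=.*/YAW=-7.33; TF=np.array([.6174,.0374])/' h.py; python3 - <<'E'
from h import *
st();plan(FR(-.075,-.0675,.085),YAW)
E
```

```text
frame xy mm [-73.4 -93.4] z 153.5 F frame [ 0.36 -0.56] -0.03 t 16.8
pos [ 0.5327 -0.0459  0.1535] yawy -6.25 tilt [-0.0027 -0.001 ] F [ 0.28 -0.6  -0.03] t 16.8 w 0.237
total [ 0.217 -0.008  0.571] [-0.0008  0.0004  0.006 ] n 2 row [ 0.1085 -0.004   0.2854] [-0.0004  0.0002  0.003 ]
```

Request:
{"api": "jog_arm", "payload": {
  "plan": "0.1 -0.005 0 -0.001 0 0.006; 0.1 0 0.12 0 0 0; 0 0 0.15 0 0 0; 0 0 0.15 0 0 0; 0 0 0.1 0 0 0; 0 0 0 0 0 0; 0 0 0 0 0 0; 0 0 0 0 0 0"
}}

```text
t: 17.6
tcp_pos: [0.5352, -0.0278, 0.086]
tcp_rot: [[0.135, 0.991, -0.0], [0.991, -0.135, -0.004], [-0.004, 0.001, -1.0]]
force: [0.3, 0.0, -0.6]
width: 0.235
```

```bash
python3 - <<'E'
from h import *
st();plan(FR(-.075,-.0675,.075),YAW)
E
```

```text
frame xy mm [-73.2 -75.2] z 86.0 F frame [0.31 0.05] -0.61 t 17.6
pos [ 0.5352 -0.0278  0.086 ] yawy -7.75 tilt [-0.     -0.0041] F [ 0.31  0.01 -0.61] t 17.6 w 0.235
total [ 0.064 -0.015  0.092] [ 0.0002  0.0013 -0.0023] n 1 row [ 0.0643 -0.0153  0.0917] [ 0.0002  0.0013 -0.0023]
```

Request:
{"api": "jog_arm", "payload": {
  "plan": "0.064 -0.014 0 0 0.0013 -0.0023; 0 0 0.05 0 0 0; 0 0 0.05 0 0 0; 0 0 0 0 0 0; 0 0 0 0 0 0"
}}

```text
t: 18.1
tcp_pos: [0.5359, -0.0189, 0.0748]
tcp_rot: [[0.126, 0.992, 0.004], [0.992, -0.126, 0.001], [0.002, 0.004, -1.0]]
force: [-0.2, 0.6, -0.0]
width: 0.235
```

```bash
python3 - <<'E'
from h import *
import pickle
st();plan(FR(-.075,-.0675,.065),YAW)
c=vision.calibration("wrist")
cv2.imwrite("pics/w4.png",vision.grab_frame("wrist"))
pickle.dump(c,open("w4.pkl","wb"))
crop("pics/w4.png","pics/w4a.png",240,130,440,300,4)
E
```

```text
frame xy mm [-73.6 -66.2] z 74.8 F frame [-0.29  0.53] -0.04 t 18.1
pos [ 0.5359 -0.0189  0.0748] yawy -7.26 tilt [0.0043 0.0011] F [-0.22  0.57 -0.04] t 18.1 w 0.235
total [-0.011 -0.012  0.082] [ 0.0013 -0.0005  0.0004] n 1 row [-0.011  -0.0119  0.0818] [ 0.0013 -0.0005  0.0004]
```

View pics/w4a.png

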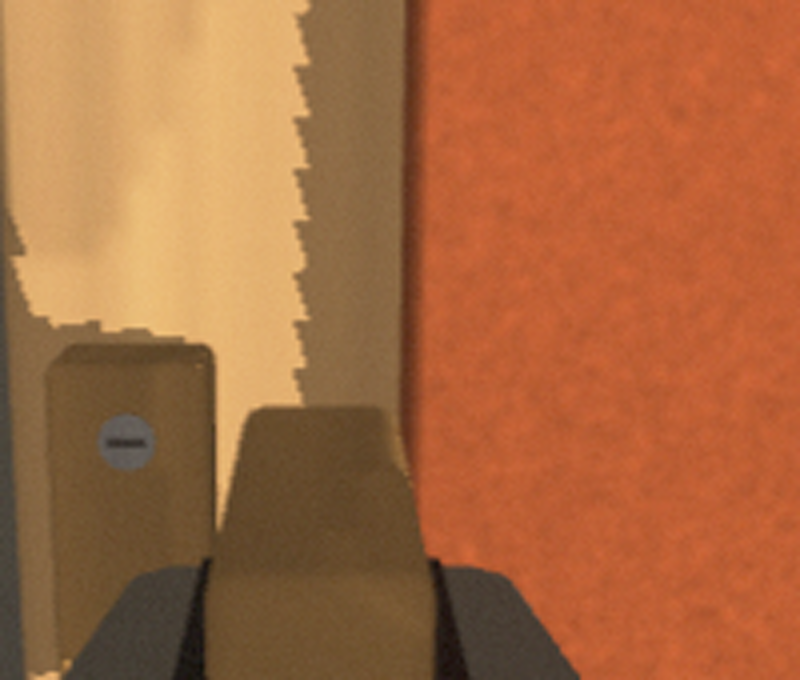

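```bash
python3 - <<'E'
from h import *
import pickle
c=pickle.load(open("w4.pkl","rb"))
f=lambda l,x0,y0,s:[((u+.5)/s-.5+x0,(v+.5)/s-.5+y0) for u,v in l]
W=pix2world(c,f([(215,348),(215,450),(418,100),(415,400),(245,408),(390,410)],240,130,4),[.032]*4+[.0442]*2)
print([(inF(w)*1e3).round(1) for w in W])
E
```

```text
[array([-89.1, -35.5]), array([-89.4, -51.4]), array([-59.2,   1. ]), array([-58.9, -43.5]), array([-84.1, -42. ]), array([-63.3, -42.3])]
```

Request:
{"api": "jog_arm", "payload": {
  "plan": "0.008 -0.003 0.06 0.001 0 0; 0 0 0.06 0 0 0; 0 0 0.05 0 0 0; 0 0 0 0 0 0; 0 0 0 0 0 0"
}}

```text
t: 18.65
tcp_pos: [0.5355, -0.018, 0.0522]
tcp_rot: [[0.127, 0.992, 0.0], [0.992, -0.127, 0.001], [0.001, 0.0, -1.0]]
force: [0.5, -0.6, 0.5]
width: 0.239
```

```bash
python3 - <<'E'
from h import *
st();plan(FR(-.074,-.0665,.0430),YAW)
E
```

```text
frame xy mm [-74.2 -65.4] z 52.2 F frame [ 0.56 -0.5 ] 0.5 t 18.65
pos [ 0.5355 -0.018   0.0522] yawy -7.28 tilt [0.0002 0.0013] F [ 0.49 -0.56  0.5 ] t 18.65 w 0.239
total [-0.009  0.001  0.077] [ 0.     -0.0004  0.0003] n 1 row [-0.0094  0.0015  0.0767] [ 0.     -0.0004  0.0003]
```

Request:
{"api": "jog_arm", "payload": {
  "plan": "-0.004 0 0.04 0 0 0; 0 0 0.03 0 0 0; 0 0 0.01 0 0 0; 0 0 0.01 0 0 0; 0 0 0 0 0 0"
}}

```text
t: 19.15
tcp_pos: [0.5361, -0.0186, 0.043]
tcp_rot: [[0.127, 0.992, 0.001], [0.992, -0.127, 0.003], [0.003, 0.001, -1.0]]
force: [0.0, -0.4, 0.3]
width: 0.237
```

```bash
python3 - <<'E'
from h import *
st();plan(FR(-.074,-.0665,.0425),YAW)
E
```

```text
frame xy mm [-73.5 -65.9] z 43.0 F frame [ 0.07 -0.36] 0.34 t 19.15
pos [ 0.5361 -0.0186  0.043 ] yawy -7.29 tilt [0.0009 0.0029] F [ 0.02 -0.37  0.34] t 19.15 w 0.237
total [-0.005 -0.004  0.004] [ 0.0002 -0.001   0.0002] n 1 row [-0.0052 -0.0042  0.004 ] [ 0.0002 -0.001   0.0002]
```

Probe down for board contact.

Request:
{"api": "jog_arm", "payload": {
  "plan": "-0.003 0 0.01 0 -0.001 0; 0 0 0.01 0 0 0; 0 0 0.012 0 0 0; 0 0 0.012 0 0 0"
}}

```text
t: 19.55
tcp_pos: [0.5365, -0.0188, 0.0425]
tcp_rot: [[0.127, 0.992, 0.0], [0.992, -0.127, 0.003], [0.003, -0.0, -1.0]]
force: [-5.0, -0.3, 17.4]
width: 0.239
```

```bash
python3 - <<'E'
from h import *
st();plan(FR(-.074,-.0665,.0425),YAW)
E
```

```text
frame xy mm [-73.1 -66.1] z 42.5 F frame [-4.95 -0.98] 17.44 t 19.55
pos [ 0.5365 -0.0188  0.0425] yawy -7.29 tilt [0.0001 0.0031] F [-5.03 -0.34 17.44] t 19.55 w 0.239
total [-0.003 -0.008 -0.   ] [-0.0001 -0.001   0.0002] n 1 row [-0.0033 -0.0075 -0.0001] [-0.0001 -0.001   0.0002]
```

Request:
{"api": "jog_arm", "payload": {
  "plan": "0 0.015 0 0 -0.001 0; 0 0.015 0 0 0 0; 0 0.015 0 0 0 0"
}}

```text
t: 19.85
tcp_pos: [0.5382, -0.019, 0.0425]
tcp_rot: [[0.127, 0.992, -0.008], [0.992, -0.127, 0.002], [0.001, -0.008, -1.0]]
force: [-7.8, 0.2, 13.6]
width: 0.241
```

```bash
python3 - <<'E'
from h import *
st();plan(FR(-.070,-.0665,.0425),YAW)
E
```

```text
frame xy mm [-71.4 -66.1] z 42.5 F frame [-7.73 -0.8 ] 13.55 t 19.85
pos [ 0.5382 -0.019   0.0425] yawy -7.29 tilt [-0.0082  0.0018] F [-7.77  0.2  13.55] t 19.85 w 0.241
total [-0.003  0.011  0.   ] [-0.0027 -0.0002  0.0002] n 1 row [-0.0034  0.0113  0.0002] [-0.0027 -0.0002  0.0002]
```

Request:
{"api": "jog_arm", "payload": {
  "plan": "0 0.012 -0.006 -0.0027 0 0; 0 0.012 0 0 0 0; 0 0.012 0 0 0 0"
}}

```text
t: 20.15
tcp_pos: [0.5382, -0.019, 0.0426]
tcp_rot: [[0.127, 0.992, -0.009], [0.992, -0.127, 0.003], [0.001, -0.009, -1.0]]
force: [-6.4, 1.2, 9.7]
width: 0.236
```

```bash
python3 - <<'E'
from h import *
st();plan(FR(-.070,-.0665,.0425),YAW)
E
```

```text
frame xy mm [-71.3 -66.1] z 42.6 F frame [-6.47  0.4 ] 9.72 t 20.15
pos [ 0.5382 -0.019   0.0426] yawy -7.28 tilt [-0.0092  0.0026] F [-6.37  1.22  9.72] t 20.15 w 0.236
total [-0.003  0.011  0.   ] [-0.003  -0.0004  0.0003] n 1 row [-0.0035  0.0109  0.0005] [-0.003  -0.0004  0.0003]
```

Request:
{"api": "jog_arm", "payload": {
  "plan": "0 0 -0.015 -0.003 0 0; 0 0 0 -0.002 0 0"
}}

```text
t: 20.35
tcp_pos: [0.5379, -0.019, 0.0438]
tcp_rot: [[0.127, 0.992, 0.006], [0.992, -0.127, 0.0], [0.001, 0.006, -1.0]]
force: [-2.0, 0.3, 0.8]
width: 0.234
```

```bash
python3 - <<'E'
from h import *
st();plan(FR(-.070,-.0665,.0425),YAW)
E
```

```text
frame xy mm [-71.6 -66.1] z 43.8 F frame [-2.02  0.01] 0.76 t 20.35
pos [ 0.5379 -0.019   0.0438] yawy -7.28 tilt [0.0061 0.0002] F [-2.    0.27  0.76] t 20.35 w 0.234
total [-0.003  0.014  0.011] [ 0.0019 -0.0003  0.0003] n 1 row [-0.0034  0.0136  0.0106] [ 0.0019 -0.0003  0.0003]
```

Request:
{"api": "jog_arm", "payload": {
  "plan": "0 0.015 0 0.002 0 0; 0 0.015 0 0 0 0; 0 0.015 0 0 0 0"
}}

```text
t: 20.65
tcp_pos: [0.5383, -0.0189, 0.0426]
tcp_rot: [[0.126, 0.992, -0.012], [0.992, -0.126, 0.003], [0.001, -0.012, -1.0]]
force: [-7.6, 0.5, 11.3]
width: 0.237
```

```bash
python3 - <<'E'
from h import *
st();plan(FR(-.070,-.0665,.0425),YAW)
E
```

```text
frame xy mm [-71.3 -65.9] z 42.6 F frame [-7.62 -0.51] 11.29 t 20.65
pos [ 0.5383 -0.0189  0.0426] yawy -7.26 tilt [-0.0119  0.003 ] F [-7.63  0.46 11.29] t 20.65 w 0.237
total [-0.005  0.011  0.001] [-0.0039 -0.0005  0.0004] n 1 row [-0.0047  0.0107  0.0005] [-0.0039 -0.0005  0.0004]
```

Request:
{"api": "jog_arm", "payload": {
  "plan": "0 0.025 -0.008 -0.004 0 0; 0 0.025 -0.005 -0.003 0 0; 0 0.025 -0.005 -0.003 0 0"
}}

```text
t: 20.95
tcp_pos: [0.5382, -0.0189, 0.0425]
tcp_rot: [[0.126, 0.992, -0.001], [0.992, -0.126, 0.002], [0.002, -0.002, -1.0]]
force: [-8.9, 0.2, 8.0]
width: 0.237
```

```bash
python3 - <<'E'
from h import *
st();plan(FR(-.070,-.0665,.0425),YAW)
E
```

```text
frame xy mm [-71.4 -65.9] z 42.5 F frame [-8.89 -0.92] 7.95 t 20.95
pos [ 0.5382 -0.0189  0.0425] yawy -7.23 tilt [-0.0014  0.0025] F [-8.94  0.22  7.95] t 20.95 w 0.237
total [-0.005  0.012  0.   ] [-0.0006 -0.0007  0.0005] n 1 row [-0.0048  0.0116  0.0002] [-0.0006 -0.0007  0.0005]
```

Request:
{"api": "jog_arm", "payload": {
  "plan": "0 0.05 -0.01 -0.004 0 0; 0 0.05 -0.01 -0.004 0 0; 0 0.05 -0.01 -0.004 0 0"
}}

```text
t: 21.25
tcp_pos: [0.5383, -0.0189, 0.0426]
tcp_rot: [[0.125, 0.992, -0.003], [0.992, -0.125, 0.005], [0.004, -0.003, -1.0]]
force: [-15.1, 2.7, 10.7]
width: 0.238
```

```bash
python3 - <<'E'
from h import *
st();plan(FR(-.070,-.0665,.0425),YAW)
E
```

```text
frame xy mm [-71.3 -65.9] z 42.6 F frame [-15.32   0.74] 10.68 t 21.25
pos [ 0.5383 -0.0189  0.0426] yawy -7.19 tilt [-0.0027  0.0046] F [-15.1    2.69  10.68] t 21.25 w 0.238
total [-0.005  0.011  0.   ] [-0.001  -0.0014  0.0008] n 1 row [-0.0046  0.0109  0.0004] [-0.001  -0.0014  0.0008]
```

Request:
{"api": "jog_arm", "payload": {
  "plan": "0 0.065 -0.02 -0.004 -0.001 0; 0 0.065 -0.02 -0.004 0 0; 0 0.065 -0.02 -0.004 0 0"
}}

```text
t: 21.55
tcp_pos: [0.5384, -0.019, 0.0427]
tcp_rot: [[0.125, 0.992, -0.015], [0.992, -0.125, 0.004], [0.002, -0.015, -1.0]]
force: [-16.2, 1.4, 4.7]
width: 0.235
```

```bash
python3 - <<'E'
from h import *
st();plan(FR(-.070,-.0665,.0425),YAW);print(r.sense()["ft_torque"])
import pickle
c=vision.calibration("wrist")
cv2.imwrite("pics/w5.png",vision.grab_frame("wrist"))
cv2.imwrite("pics/scene5.png",vision.grab_frame("scene"))
cv2.imwrite("pics/top5.png",vision.grab_frame("top"))
crop("pics/top5.png","pics/top5a.png",240,155,370,255,6)
crop("pics/scene5.png","pics/scene5a.png",250,190,420,310,4.6)
st()
E
```

```text
frame xy mm [-71.1 -66. ] z 42.7 F frame [-16.26  -0.7 ] 4.74 t 21.55
pos [ 0.5384 -0.019   0.0427] yawy -7.16 tilt [-0.015  0.004] F [-16.21   1.38   4.74] t 21.55 w 0.235
total [-0.004  0.009  0.001] [-0.0049 -0.0007  0.0009] n 1 row [-0.0042  0.0095  0.0014] [-0.0049 -0.0007  0.0009]
[ 0.33435983  4.03710347 -0.08642514]
frame xy mm [-71.1 -66. ] z 42.7 F frame [-15.95   0.53] 4.53 t 21.7
```

View pics/w5.png

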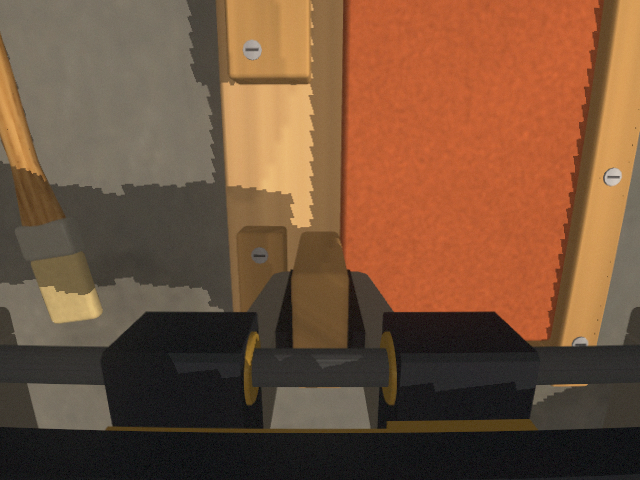

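View pics/top5a.png

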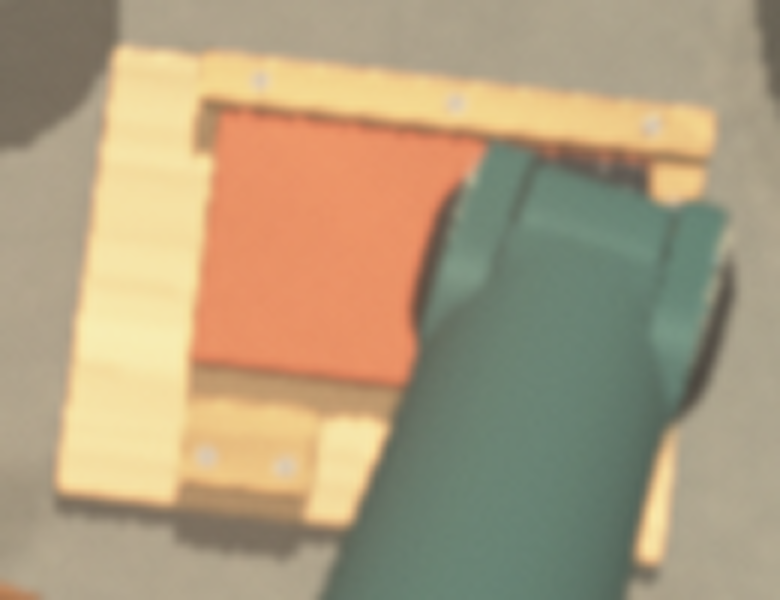

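View pics/scene5a.png

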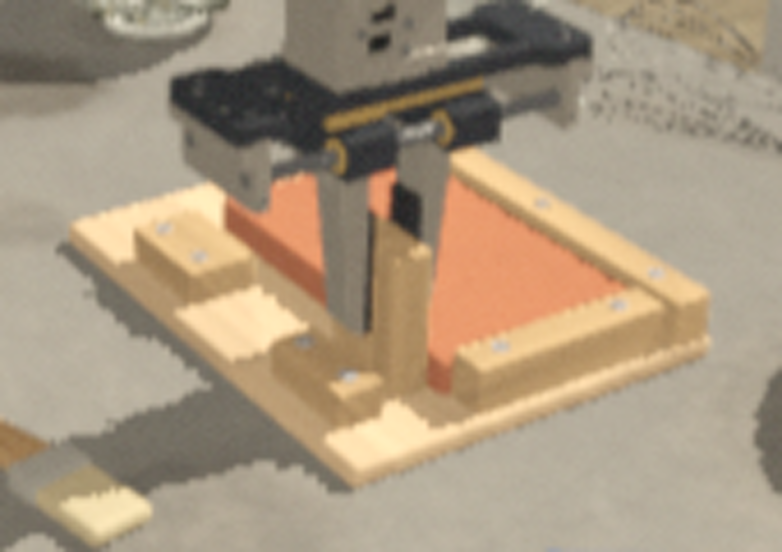

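Request:
{"api": "jog_arm", "payload": {
  "plan": "0 0.07 -0.008 -0.009 -0.001 0.001; 0 0.07 -0.008 -0.007 0 0; 0 0.07 -0.008 -0.006 0 0"
}}

```text
t: 22.0
tcp_pos: [0.5383, -0.0189, 0.0425]
tcp_rot: [[0.126, 0.992, -0.001], [0.992, -0.126, 0.003], [0.003, -0.002, -1.0]]
force: [-21.4, 3.1, 20.2]
width: 0.238
```

```bash
python3 - <<'E'
from h import *
st();plan(FR(-.070,-.0665,.0425),YAW)
E
```

```text
frame xy mm [-71.3 -65.9] z 42.5 F frame [-21.6    0.31] 20.21 t 22.0
pos [ 0.5383 -0.0189  0.0425] yawy -7.26 tilt [-0.0012  0.0034] F [-21.39   3.06  20.21] t 22.0 w 0.238
total [-0.005  0.011 -0.   ] [-0.0005 -0.001   0.0004] n 1 row [-0.0049  0.0108 -0.0001] [-0.0005 -0.001   0.0004]
```

Request:
{"api": "jog_arm", "payload": {
  "plan": "0 0.075 -0.02 -0.005 -0.001 0; 0 0.075 -0.02 -0.006 0 0"
}}

```text
t: 22.2
tcp_pos: [0.5383, -0.0189, 0.0426]
tcp_rot: [[0.126, 0.992, -0.005], [0.992, -0.126, 0.002], [0.001, -0.005, -1.0]]
force: [-17.9, 1.3, 8.0]
width: 0.238
```

```bash
python3 - <<'E'
from h import *
st();plan(FR(-.070,-.0665,.0425),YAW)
E
```

```text
frame xy mm [-71.3 -65.9] z 42.6 F frame [-17.94  -1.04] 8.04 t 22.2
pos [ 0.5383 -0.0189  0.0426] yawy -7.22 tilt [-0.0047  0.0019] F [-17.93   1.26   8.04] t 22.2 w 0.238
total [-0.005  0.011  0.   ] [-0.0016 -0.0004  0.0006] n 1 row [-0.0047  0.0105  0.0004] [-0.0016 -0.0004  0.0006]
```

Request:
{"api": "jog_arm", "payload": {
  "plan": "0 0.088 -0.023 -0.006 0 0; 0 0.088 -0.023 -0.006 0 0"
}}

```text
t: 22.4
tcp_pos: [0.5384, -0.0189, 0.0426]
tcp_rot: [[0.125, 0.992, -0.012], [0.992, -0.125, 0.004], [0.003, -0.012, -1.0]]
force: [-22.2, 2.4, 10.7]
width: 0.238
```

```bash
python3 - <<'E'
from h import *
st();plan(FR(-.070,-.0665,.0425),YAW)
for i in range(5): vision.grab_frame("top")
st()
E
```

```text
frame xy mm [-71.1 -65.9] z 42.6 F frame [-22.31  -0.43] 10.69 t 22.4
pos [ 0.5384 -0.0189  0.0426] yawy -7.17 tilt [-0.0115  0.0043] F [-22.18   2.42  10.69] t 22.4 w 0.238
total [-0.005  0.01   0.001] [-0.0038 -0.0009  0.0009] n 1 row [-0.0047  0.0095  0.0007] [-0.0038 -0.0009  0.0009]
frame xy mm [-71.1 -66. ] z 42.6 F frame [-22.12   0.25] 11.12 t 22.65
```

```bash
python3 - <<'E'
from h import *
a=cv2.imread("pics/top0.png");b=vision.grab_frame("top")
for n,(x0,y0,x1,y1) in dict(timer=(425,165,460,200),brush=(255,270,345,300),spoon=(135,215,250,262),blue=(400,243,432,275)).items():
    print(n,cv2.absdiff(a[y0:y1,x0:x1],b[y0:y1,x0:x1]).mean())
st();print(r.job_done());st()
E
```

```text
timer 3.9382312925170067
brush 34.90555555555556
spoon 4.733209990749306
blue 12.5068359375
frame xy mm [-71.1 -66. ] z 42.6 F frame [-22.54  -0.66] 11.15 t 22.7
the job is handed in; nothing more can be done
None
the job is handed in; nothing more can be done
```

I pushed the stone home, stood the spacer in the right-hand gap at the thin block, and handed the job in at 22.7 s. The arm is still gripping the spacer and pressing it against the stone.

**Last checks**
- **Stone:** it came to a firm stop against the side stop at about 14 N, then against the back rail at about 17 N. The top picture, taken once the arm had backed off, shows it flush on both. Later pictures show no change.
- **Spacer:** it touches both the board and the stone, with a tilt of about 0.7°. It is gripped at 21.9 mm against its 22 mm thickness, with the grip set to 40 N.
- **Pressing force:** the tool pushes toward the rail with about 22 N, steady over the last 0.3 s. It also bears down on the board with about 11 N. Friction there takes some of the push, so I estimate 16–22 N reaches the stone.

**Checks that disagreed or were not made**
- **Centring along the gap:** the camera readings of the block and spacer differ by 1–2 mm, so the spacer's position along the block is only known that closely.
- **Gap width:** it read 30–31 mm against the stated 30 mm.
- **Other objects:** at the end I only compared top pictures from before and after.
  - The timer and spoon areas were nearly unchanged.
  - The brush and blue block areas did differ. I put this down to the arm covering or shading them and did not check further. The arm never touched either one knowingly.

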